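Load the slide scanner through its push-latch hatch

TASK

Press the scanner's hatch once so that it springs open, then take the slide carrier (the aluminium tray with the upright fin) from the bench and set it flat in the bay, lengthwise and either way round, without dropping it: it holds glass. Then swing the hatch shut and press it down until it latches and stays shut by itself. Leave everything else on the bench where it is.

Things in the scene. Friction and masses are not known exactly. Their poses are not given: they have to be found in the camera images.
- scanner: white bench-top slide scanner, fixed, 210 (x) x 220 (y) x 104 mm high; origin at the centre of its underside; x points from its front, nearer the robot, to its rear, where the hatch is hinged; z up. Down its middle runs a recess 124 mm wide between cheeks 104 mm high; the shut hatch lies in it, flush with the cheeks. Yaw within 0.25 rad of 0.
- hatch (a joint): opening angle of the hatch, rad: 0 (within 0.01) latched flush; 1.75 fully open, standing upright and leaning a little to the rear; -0.055 pressed to the stop. Push-push latch: press the shut hatch down at its pad to the stop (8 mm; under 6 mm does not switch it) and let go: a damped spring swings it fully open in 2 s. Shut it, press to the stop, let go: it latches.
- press_pad (a point): centre of the black rubber thumb pad (28 x 60 mm) on the hatch's outer face, 145 mm from the hinge axis, 20 mm from the free edge; moves with the hatch. Shut: 104 mm above the bench, z up out of the outer face, x to the hinge. In slow motion the spring needs about 1 N at the pad when open, 2 N near shut and 2.2 N down to the stop; the damper adds 6 N per m/s.
- hatch_hinge (a point): middle of the hinge axis, 100 mm above the bench, 80 mm to the rear of the scanner's origin; the axis runs along the scanner's y axis; this frame turns with the hatch. The outer face of the hatch is 4 mm from the axis.
- hatch_mid (a point): point on the outer face of the hatch (the side with the pad), 100 mm from the hinge axis, axes as press_pad. The hatch is a grey plate 112 mm wide (y), 8 mm thick, with its free edge 165 mm from the hinge axis. To shut it, push this face: from behind (from the rear) while it stands open, then down.
- bay (a point): centre of the bay's floor, 36 mm above the bench (13 mm to the rear of the scanner's origin); the bay is an open pocket 118 mm long (x) and 80 mm wide (y), its side walls 48 mm high, under the hatch; axes as the scanner's.
- carrier_mid (a point): centre of the slide carrier, 22 mm above its underside. The carrier is a plain aluminium tray 104 (x) x 68 (y) x 10 mm with a glass slide on each side of an upright fin, 0.16 kg. The fin is in the middle, 70 mm long (x), 12 mm thick (y) and rises from 10 to 44 mm above the underside: take it by the fin, from above. z up, x along the tray and the fin; the same when turned half round.
- slide_box: closed grey plastic slide box, 102 x 66 x 36 mm, flat-topped with a paper label, no fin; origin at the centre of its underside; to be left alone
- mouse: black computer mouse, 105 x 58 x 26 mm; origin at the centre of its underside; to be left alone
- remote: black remote control, 170 x 46 x 19 mm; origin at the centre of its underside; to be left alone
- dish: shallow round glass dish, 90 mm across, 16 mm high; origin at the centre of its underside; to be left alone
- tweezers: steel tweezers lying flat, 120 mm long, 5 mm high; origin at the middle of the underside; to be left alone
- bottle: amber glass bottle with a white cap, 62 mm across, 140 mm high; origin at the centre of its underside; to be left alone
- jar: white plastic jar, 70 mm across, 75 mm high; origin at the centre of its underside; to be left alone
- carrier: the slide carrier again: origin at the centre of its underside, axes as carrier_mid
Not all that is in view belongs to the job. Leave any purple look-alike of the carrier alone.

How it is judged:
By the outcome, as a careful person would: the job done as asked, in the order asked, and still so for the second after the job is handed in, with the robot touching nothing.
It also fails if it takes over 67 s, if anything falls off the work surface, if the arm or the gripper's body presses on something with over 40 N, if the wrist force passes 120 N, or if a joint passes its speed limit or range.

ROBOT

A 6-joint arm with a two-finger parallel gripper is mounted at the origin on the work surface. World frame = base frame: x ahead of the robot, y to its left, z up, the work surface at z = 0. Lengths are in mm, angles in rad, forces in N, time in s.
With the tool pointing down it reaches from about 350 to 975 mm from the base axis. Payload 7.1 kg.
Tool frame: the origin (TCP) lies midway between the tips of the shut fingers; the grasp point (between the pads) lies 19 mm behind it; z points along the fingers, y is the line along which they close (so a half turn about z gives the same grasp; the last joint's range is limited). The gripper opens to 88 mm and grips with 3 to 60 N. Pads are 20 mm wide; open, the fingers measure 115 mm over their backs; the gripper's body (75 mm by 178 mm) begins 61 mm behind the grasp point.
Start: joints at [1.222, 0.423, 1.63, -0, 1.089, -0.019], TCP at [202.377, 591.311, 222.675] pointing down, gripper open.
Joint ranges: [-3, 3], [-0.9, 2.11], [0.09, 2.58], [-1.31, 4.45], [0.11, 2.69], [-2.54, 2.54]. Speed limits (rad/s): [2.39, 2.39, 3.01, 3.14, 3.14, 3.14].

INTERFACE

Orientations are given as a rotation vector (axis times angle).
In Python, from workcell import ctrl gives the robot as it stands.
- The arm moves only by the shell command python3 -m inch 'ROWS' [OPENING]. ROWS is JSON, a list of rows, each an object with "xyz": the shift along the tool's x, y, z in mm, a list of three; "rot": the turn, a rotation vector about the tool's x, y, z in rad, a list of three. In form: [{"xyz": [dx, dy, dz], "rot": [ax, ay, az]}, ...]. A call has 1 to 12 rows; each row is the pose to reach, as a shift and turn from the pose commanded when the call began, along the tool's axes at that moment; what a row does not reach only later rows make up. A row lasts 1/12 s, in which the tool goes at most 41.7 mm and 7.16 degrees, less where a joint would pass 70% of its speed; a pose out of reach is approached as far as the arm can. A call with a gripper value outside its range is refused whole. OPENING is the closure in counts, from 0 (fully open) to 255 (shut), set as the call begins (- or left out, the last holds). The fingers move at their own pace and stop on an object; the grip force is fixed at half the most. Time passes only in rows, so rows that repeat a pose let the fingers close. It gives the time, the measured TCP pose, the force, the opening and the grip force at its end, in the units of the state.
- ctrl.get_obs(): the state, without advancing time (a new reading comes with each control period).
- ctrl.get_image(name): name is "scene" or "side" or "wrist"; returns the picture (480x640x3 uint8, red, green, blue); there is no depth.
- ctrl.camera_model(name): a dict with "fx", "fy", "cx", "cy" (pixels), "position" and "attitude" of the camera in the world. Camera axes: x right, y up, looking along -z (the intrinsics and any distortion apply to the point x, -y, -z); pixel columns grow to the right and rows downward; lengths in mm; the calibration is good to about 2 mm. A picture is of the moment at which its call begins: read the wrist's pose just before it. camera_model takes no time and is no camera call; for the wrist camera it gives the pose at the moment of the call.
- ctrl.close_job(): hands the job in; it is judged then, once.
The state is a dict: "t": time; "qpos": joint angles; "qvel": joint speeds; "joint_torque": joint torques, N m; "ee_pos": TCP position; "orientation": TCP orientation; "ft_force": force on the tool from outside, world axes, zero at the start; "moment": the same for the moment, N m; "width": finger opening in mm; "grasp_force": force on a finger pad.
Only numpy, scipy, OpenCV 4.12 (cv2) and the standard library are available. Lean on these libraries where they do the work, as an engineer would, in place of code of your own. Each camera call takes 0.05 s, during which the arm holds its last target. There are 200 camera calls.

## Working session

There is one attempt and no reset: what is moved stays moved. The work goes in short steps, Python scripts to look and compute and a shell command to move; the robot and the scene stay as the last step left them, time stands still between calls to the robot, and variables do not carry over. Pictures are saved under pics/ and viewed, at most 13 in all, crops included, and the job is handed in when it is done.

```bash
mkdir -p pics; ls
python3 - <<'E'
from workcell import ctrl
import cv2, numpy as np
for n in ["scene","side"]:
    m=ctrl.camera_model(n); print(n,m)
    im=ctrl.get_image(n); cv2.imwrite(f"pics/{n}0.png",im[:,:,::-1])
print(ctrl.camera_model("wrist")); print(ctrl.get_obs())
E
```

```text
pics
scene {'fx': 549.2654226977454, 'fy': 549.2654226977454, 'cx': 322.3117107660736, 'cy': 246.83921157483158, 'position': array([1138.3050928 , -362.23057642, 1236.04090169]), 'attitude': array([0.49940774, 0.31811733, 1.06182985])}
side {'fx': 509.6786341486107, 'fy': 509.6786341486107, 'cx': 327.9551247605459, 'cy': 243.23884890567896, 'position': array([-190.47850874, -892.39989118, 1122.73195139]), 'attitude': array([ 0.78042117, -0.26694219, -0.67351549])}
{'fx': 397.12877805736866, 'fy': 397.12877805736866, 'cx': 317.8350861454233, 'cy': 237.94943139786673, 'position': array([128.53858109, 615.95651968, 384.23492443]), 'attitude': array([-0.25162435, -0.17651283,  1.23163076])}
{'t': 0.1, 'qpos': array([ 1.22200046e+00,  4.23768480e-01,  1.63064361e+00,  1.65257122e-05,
        1.08862541e+00, -1.89861160e-02]), 'qvel': array([ 0.00019935, -0.00289944, -0.00255321,  0.00010735,  0.00043651,
       -0.00031642]), 'joint_torque': array([-5.51208250e-04, -5.45613670e+01, -2.74323714e+01,  6.44577364e-02,
        1.88830274e-02,  1.07168734e-05]), 'ee_pos': array([202.19542729, 590.82674942, 221.96511119]), 'orientation': array([-5.15685157e-01, -3.09869616e+00,  2.22689677e-03]), 'ft_force': array([-0.23841298, -0.16936487, -0.72477154]), 'moment': array([-0.02676376,  0.00572106,  0.04246136]), 'grasp_force': 0.0, 'width': 88.10313439692423}
```

View pics/scene0.png

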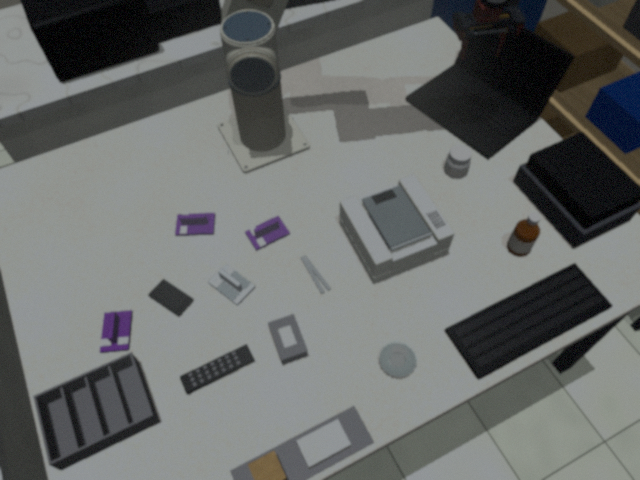

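View pics/side0.png

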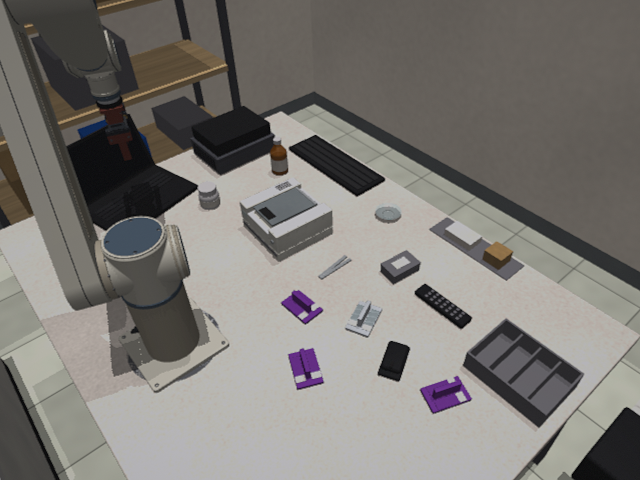

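The scene view shows the scanner around (395,228), the carrier at (232,285) and three purple look-alikes. In the side view the scanner is at (287,217) and the carrier at (364,317). I'll enlarge both objects from both cameras.

```bash
cat > h.py <<'E'
import numpy as np, cv2
from scipy.spatial.transform import Rotation as R
from workcell import ctrl
def ray(m,u,v):
    d=R.from_rotvec(m["attitude"]).apply([(u-m["cx"])/m["fx"],-(v-m["cy"])/m["fy"],-1]); return np.array(m["position"]),d
def onz(m,u,v,z):
    p,d=ray(m,u,v); return p+d*(z-p[2])/d[2]
def proj(m,P):
    q=R.from_rotvec(m["attitude"]).inv().apply(np.atleast_2d(P)-m["position"])
    return np.c_[m["cx"]-m["fx"]*q[:,0]/q[:,2], m["cy"]+m["fy"]*q[:,1]/q[:,2]]
def crop(im,x,y,w,h,k): return cv2.resize(im[y:y+h,x:x+w],None,fx=k,fy=k,interpolation=cv2.INTER_CUBIC)
E
python3 - <<'E'
from h import *
a=cv2.imread("pics/scene0.png");b=cv2.imread("pics/side0.png")
def g(im,x,y,w,h,k,s):
    c=crop(im,x,y,w,h,k)
    for i in range(0,w,s): cv2.line(c,(i*k,0),(i*k,4),(0,0,255),1)
    for i in range(0,h,s): cv2.line(c,(0,i*k),(4,i*k),(0,0,255),1)
    return c
t=np.hstack([g(a,330,170,130,110,3,10),g(b,230,165,110,110,3,10)[:,:]])
u=np.hstack([g(a,200,255,72,54,5,10),g(b,335,290,72,54,5,10)])
print(t.shape,u.shape)
o=np.zeros((600,800,3),np.uint8); o[:330,:720]=t; o[330:600,:720]=u; cv2.imwrite("pics/c1.png",o)
E
```

```text
(330, 720, 3) (270, 720, 3)
```

View pics/c1.png

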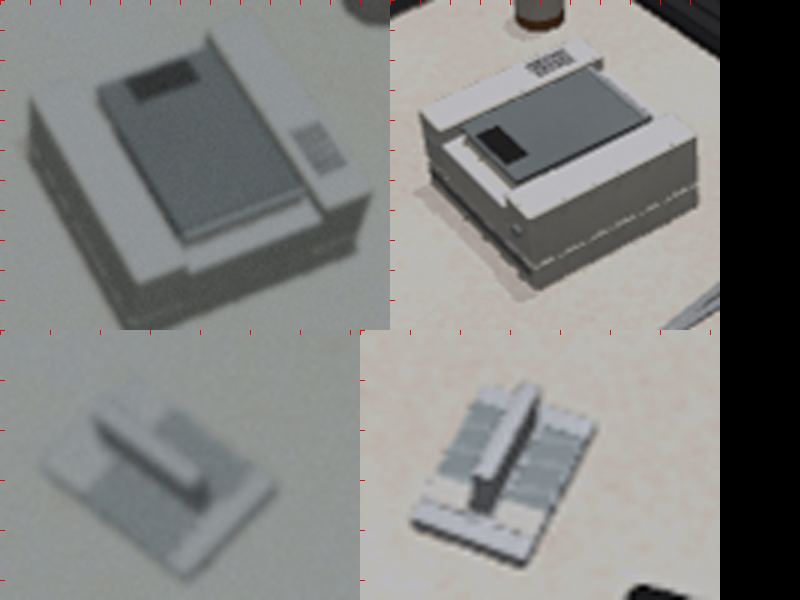

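The crops show the scanner's four top corners and the black pad at (385,197) in the scene and (267,214) from the side. The carrier's tray corners and fin top are clear in both. I'll fit the poses by least squares.

```bash
cat >> h.py <<'E'
from scipy.optimize import least_squares
def fit(model,obs,x0):
    def pts(p): 
        c,s=np.cos(p[2]),np.sin(p[2]); M=np.array(model,float)
        return np.c_[p[0]+c*M[:,0]-s*M[:,1],p[1]+s*M[:,0]+c*M[:,1],M[:,2]]
    def f(p): return np.concatenate([(proj(m,pts(p))-o)[~np.isnan(o[:,0])].ravel() for m,o in obs])
    r=least_squares(f,x0,loss="soft_l1",x_scale=[100,100,1]); return r.x,f(r.x).round(1)
E
python3 - <<'E'
from h import *
A,B=ctrl.camera_model("scene"),ctrl.camera_model("side")
N=np.nan
# scanner corners: front-left(+y), front-right, rear-left, rear-right, pad
for m,q in((A,[(340.7,201.7),(401.7,178.3),(453.3,233.3),(373.3,264.3),(385,196.7)]),(B,[(240,202.3),(299.3,179),(332.3,209),(275,237.7),(267.3,213.7)])):
    print([onz(m,*p,104).round(0)[:2] for p in q])
for m,q in((A,[(208,282),(237,304.4),(255,287)]),(B,[(345.6,328),(367.6,336),(382.4,309.6),(359.4,302)])):
    print([onz(m,*p,10).round(0)[:2] for p in q])
for m,q in((A,[(219.4,270),(241,286.4)]),(B,[(359.6,319),(369,301.6)])):
    print([onz(m,*p,44).round(0)[:2] for p in q])
E
```

```text
[array([396.,  59.]), array([403., 238.]), array([611., 259.]), array([597.,  39.]), array([435., 168.])]
[array([398., 261.]), array([615., 232.]), array([595.,  41.]), array([384.,  54.]), array([431., 158.])]
[array([ 402., -326.]), array([ 495., -285.]), array([ 471., -226.])]
[array([ 369., -274.]), array([ 396., -332.]), array([ 488., -295.]), array([ 459., -233.])]
[array([ 404., -289.]), array([ 472., -259.])]
[array([ 400., -296.]), array([ 459., -269.])]
```

Run:
```python
from h import *
A,B=ctrl.camera_model("scene"),ctrl.camera_model("side"); N=np.nan
M=[(-105,-110,104),(-105,110,104),(105,110,104),(105,-110,104),(-65,0,104)]
oa=np.array([(340.7,201.7),(N,N),(453.3,233.3),(373.3,264.3),(385,196.7)])
ob=np.array([(275-35+35,237.7),(240,202.3),(N,N),(332.3,209),(267.3,213.7)])
p,r=fit(M,[(A,oa),(B,ob)],[500,150,0]); print(p,r)
print(fit(M,[(A,oa)],[500,150,0])); print(fit(M,[(B,ob)],[500,150,0]))
M=[(-52,34,10),(-52,-34,10),(52,-34,10),(52,34,10),(-35,0,44),(35,0,44)]
oa=np.array([(N,N),(208,282),(237,304.4),(255,287),(219.4,270),(241,286.4)])
ob=np.array([(345.6,328),(367.6,336),(382.4,309.6),(359.4,302),(359.6,319),(369,301.6)])
print(fit(M,[(A,oa),(B,ob)],[430,-280,.4]));print(fit(M,[(A,oa)],[430,-280,.4]));print(fit(M,[(B,ob)],[430,-280,.4]))
```

```text
[ 4.99419819e+02  1.57442902e+02 -7.33618953e-02] [-2.8 -2.2  0.5  0.2  0.2 -0.3 -1.9  0.6  0.3 -0.7 -1.1 -2.6  0.4  0.
  0.2 -1.3]
(array([ 5.00945506e+02,  1.59440373e+02, -8.37163852e-02]), array([-1.7, -2.5,  1.4,  0.8,  0.6, -0.4, -0.7,  0.7]))
(array([ 4.96026503e+02,  1.54488150e+02, -6.11104883e-02]), array([ 0.6,  0.4, -1.7, -1.4,  0.3,  0.6,  0. , -0.2]))
(array([ 4.33443766e+02, -2.77613168e+02,  4.24341498e-01]), array([-1.8,  0. , -0.9,  0.4, -0.5, -1.3, -1.3, -0.2, -2.5, -1.4, -0.7,
       -2. ,  0.7, -1.4, -0.1, -2.8,  0.4, -3. , -0.4, -1.2,  0.1, -2.3]))
(array([ 4.36423463e+02, -2.74862423e+02,  4.01379996e-01]), array([-0.2,  0. , -0. ,  1. ,  0.9, -0.3,  0.4,  0.1, -1.2, -0.7]))
(array([ 4.28540109e+02, -2.82803174e+02,  4.20602243e-01]), array([-0.9,  0.1,  0.6,  0.8,  0. , -0.8,  0.4, -1.1, -0.4,  0.9,  0.2,
       -0.3]))
```

```bash
cat >> h.py <<'E'
def pose():
    o=ctrl.get_obs(); return np.array(o["ee_pos"]),R.from_rotvec(o["orientation"])
def to(x,y,z,yaw,base=None):
    "tool-frame shift and turn from the present pose to TCP (x,y,z), pointing down, tool x at yaw"
    p,r=base or pose(); t=R.from_euler("z",yaw)*R.from_euler("x",np.pi)
    print("xyz",r.inv().apply(np.array([x,y,z])-p).round(1),"rot",(r.inv()*t).as_rotvec().round(3))
E
python3 - <<'E'
from h import *
b=(np.array([202.377,591.311,222.675]),pose()[1])
to(420,162,270,3.07,b)
E
```

```text
xyz [-344.9 -335.8  -46.9] rot [-0.001 -0.    -0.258]
```

```bash
python3 -m inch '[{"xyz":[-12,-12,-12],"rot":[0,0,-0.02]},{"xyz":[-35,-34,-30],"rot":[0,0,-0.05]},{"xyz":[-62,-60,-47],"rot":[0,0,-0.08]},{"xyz":[-90,-88,-47],"rot":[0,0,-0.11]},{"xyz":[-119,-116,-47],"rot":[0,0,-0.14]},{"xyz":[-148,-144,-47],"rot":[0,0,-0.17]},{"xyz":[-177,-172,-47],"rot":[0,0,-0.2]},{"xyz":[-206,-200,-47],"rot":[0,0,-0.22]},{"xyz":[-235,-228,-47],"rot":[0,0,-0.24]},{"xyz":[-264,-256,-47],"rot":[0,0,-0.258]},{"xyz":[-293,-284,-47],"rot":[0,0,-0.258]},{"xyz":[-315,-306,-47],"rot":[0,0,-0.258]}]' 255; python3 -m inch '[{"xyz":[-16,-16,0],"rot":[0,0,0]},{"xyz":[-28,-28,0],"rot":[0,0,0]},{"xyz":[-30,-30,0],"rot":[0,0,0]},{"xyz":[-30,-30,0],"rot":[0,0,0]}]'
python3 - <<'E'
from h import *
im=ctrl.get_image("wrist"); cv2.imwrite("pics/w1.png",im[:,:,::-1]); print(pose()[0])
E
```

```text
t: 1.1
ee_pos: [401.9, 197.3, 269.6]
orientation: [0.114, 3.139, -0.001]
ft_force: [1.0, 1.1, -0.7]
width: 11.4
grasp_force: 0.0
t: 1.43
ee_pos: [429.3, 167.1, 269.4]
orientation: [-0.116, -3.139, 0.0]
ft_force: [-1.4, 0.1, -0.6]
width: 0.3
grasp_force: 0.0
[428.75723133 167.66631639 269.4174457 ]
```

View pics/w1.png

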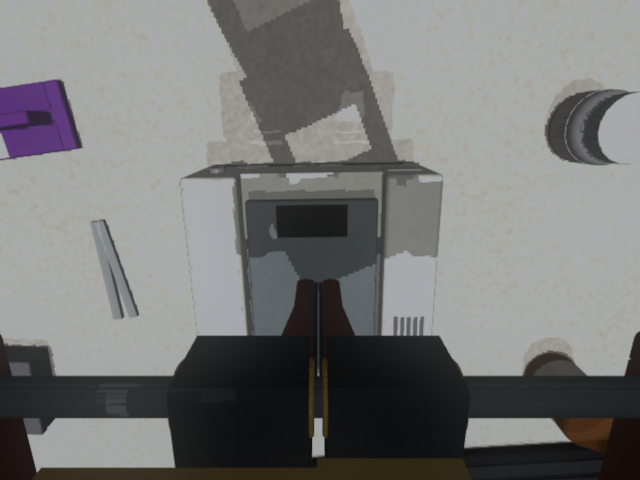

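The wrist view shows the scanner's front top corners at (181,179) and (442,178), and the pad from (276,205) to (347,237). I'll refine the pose from these points.

Run:
```python
from h import *
W=ctrl.camera_model("wrist")
pts=[(181,179),(442,178),(276,205.5),(347,205),(347,237),(276,237)]
for p in pts: print(onz(W,*p,104).round(1))
M=[(-105,-110,104),(-105,110,104),(-79,-30,104),(-79,30,104),(-51,30,104),(-51,-30,104)]
print(fit(M,[(W,np.array(pts,float))],[499,157,-.07]))
to(436,162,130,3.07)
```

```text
[388.8  56.7 104. ]
[403.7 271.3 104. ]
[416.7 132.5 104. ]
[420.6 192.1 104. ]
[448.6 190.6 104. ]
[444.1 129.7 104. ]
(array([ 4.97931453e+02,  1.56619794e+02, -7.05528182e-02]), array([-3.6, -3.8,  3.1, -3.6, -0.3,  0.4,  0.1,  0.7, -0.5,  0.7,  0.8,
        0.9]))
xyz [ -7.7  -5.1 139.4] rot [-0.    -0.001 -0.001]
```

```bash
python3 -m inch '[{"xyz":[-1,-2,12],"rot":[0,0,0]},{"xyz":[-2,-4,36],"rot":[0,0,0]},{"xyz":[-4,-6,66],"rot":[0,0,0]},{"xyz":[-4,-6,98],"rot":[0,0,0]},{"xyz":[-4,-6,126],"rot":[0,0,0]},{"xyz":[-4,-6,146],"rot":[0,0,0]},{"xyz":[-4,-6,156],"rot":[0,0,0]},{"xyz":[-4,-6,160],"rot":[0,0,0]},{"xyz":[-4,-6,160],"rot":[0,0,0]}]'; python3 -m inch '[{"xyz":[0,0,3],"rot":[0,0,0]},{"xyz":[0,0,5],"rot":[0,0,0]},{"xyz":[0,0,7],"rot":[0,0,0]},{"xyz":[0,0,9],"rot":[0,0,0]},{"xyz":[0,0,10],"rot":[0,0,0]}]'
```

```text
t: 2.23
ee_pos: [432.0, 162.0, 109.3]
orientation: [-0.111, -3.138, 0.001]
ft_force: [0.3, 1.1, 0.8]
width: 1.0
grasp_force: 0.0
t: 2.65
ee_pos: [433.3, 161.8, 100.2]
orientation: [0.113, 3.138, 0.001]
ft_force: [0.1, 1.0, 2.6]
width: 0.6
grasp_force: 1.1
```

```bash
python3 -m inch '[{"xyz":[0,0,2],"rot":[0,0,0]},{"xyz":[0,0,3],"rot":[0,0,0]},{"xyz":[0,0,4],"rot":[0,0,0]},{"xyz":[0,0,4],"rot":[0,0,0]},{"xyz":[0,0,4],"rot":[0,0,0]}]'
```

```text
t: 3.07
ee_pos: [433.3, 161.6, 96.4]
orientation: [0.113, 3.138, 0.001]
ft_force: [-0.6, 0.6, 10.2]
width: 0.0
grasp_force: 5.3
```

```bash
python3 -m inch '[{"xyz":[0,0,-10],"rot":[0,0,0]},{"xyz":[20,0,-25],"rot":[0,0,0]},{"xyz":[50,0,-45],"rot":[0,0,0]},{"xyz":[70,0,-75],"rot":[0,0,0]},{"xyz":[70,0,-105],"rot":[0,0,0]},{"xyz":[70,0,-140],"rot":[0,0,0]},{"xyz":[70,0,-175],"rot":[0,0,0]},{"xyz":[70,0,-200],"rot":[0,0,0]},{"xyz":[70,0,-210],"rot":[0,0,0]},{"xyz":[70,0,-210],"rot":[0,0,0]}]'
python3 - <<'E'
from h import *
to(434,-278,250,.42)
E
```

```text
t: 3.9
ee_pos: [363.7, 166.7, 307.7]
orientation: [0.113, 3.136, 0.003]
ft_force: [0.3, 0.4, -0.1]
width: -0.0
grasp_force: 0.0
xyz [-101.9 -438.6   57.4] rot [ 6.00e-03 -1.00e-03  2.65e+00]
```

```bash
python3 -m inch '[{"xyz":[-3,-10,2],"rot":[0,0,0.06]},{"xyz":[-8,-28,4],"rot":[0,0,0.17]},{"xyz":[-13,-48,6],"rot":[0,0,0.29]},{"xyz":[-18,-70,8],"rot":[0,0,0.41]},{"xyz":[-23,-92,10],"rot":[0,0,0.53]},{"xyz":[-28,-114,12],"rot":[0,0,0.65]},{"xyz":[-33,-136,14],"rot":[0,0,0.77]},{"xyz":[-38,-158,16],"rot":[0,0,0.89]},{"xyz":[-43,-180,18],"rot":[0,0,1.01]},{"xyz":[-48,-202,20],"rot":[0,0,1.13]},{"xyz":[-53,-224,22],"rot":[0,0,1.25]},{"xyz":[-58,-246,24],"rot":[0,0,1.36]}]' 80
python3 - <<'E'
from h import *
to(434,-278,250,.42)
cv2.imwrite("pics/s2.png",ctrl.get_image("scene")[:,:,::-1])
E
```

```text
t: 4.9
ee_pos: [401.5, -84.0, 279.2]
orientation: [-2.067, -2.361, 0.003]
ft_force: [0.2, 0.5, -0.3]
width: 60.6
grasp_force: 0.0
xyz [-196.7    6.7   28.9] rot [-4.000e-03  1.000e-03  1.283e+00]
```

```bash
python3 -m inch '[{"xyz":[-20,1,4],"rot":[0,0,0.12]},{"xyz":[-40,2,8],"rot":[0,0,0.24]},{"xyz":[-60,3,12],"rot":[0,0,0.36]},{"xyz":[-80,4,16],"rot":[0,0,0.48]},{"xyz":[-100,5,20],"rot":[0,0,0.6]},{"xyz":[-120,6,23],"rot":[0,0,0.72]},{"xyz":[-140,6,26],"rot":[0,0,0.84]},{"xyz":[-160,6,28],"rot":[0,0,0.96]},{"xyz":[-178,6,28],"rot":[0,0,1.08]},{"xyz":[-190,6,28],"rot":[0,0,1.19]},{"xyz":[-196,6,28],"rot":[0,0,1.27]},{"xyz":[-196,6,28],"rot":[0,0,1.28]}]'; python3 -m inch '[{"xyz":[0,0,0],"rot":[0,0,0]},{"xyz":[0,0,0],"rot":[0,0,0]}]';  python3 - <<'E'
from h import *
im=ctrl.get_image("wrist")[:,:,::-1].copy(); s=cv2.imread("pics/s2.png")
o=np.zeros((480,800,3),np.uint8); o[:,:640]=im; o[:160,640:]=s[120:280,330:490]; cv2.imwrite("pics/w2.png",o); print(pose()[0])
E
```

```text
t: 5.95
ee_pos: [435.2, -276.6, 251.4]
orientation: [-3.068, -0.664, 0.004]
ft_force: [0.5, -0.9, 0.0]
width: 60.4
grasp_force: 0.0
t: 6.12
ee_pos: [435.4, -275.4, 252.4]
orientation: [-3.066, -0.674, 0.003]
ft_force: [-0.8, -0.5, -0.2]
width: 60.6
grasp_force: 0.0
[ 435.57324387 -275.44129747  252.806264  ]
```

View pics/w2.png

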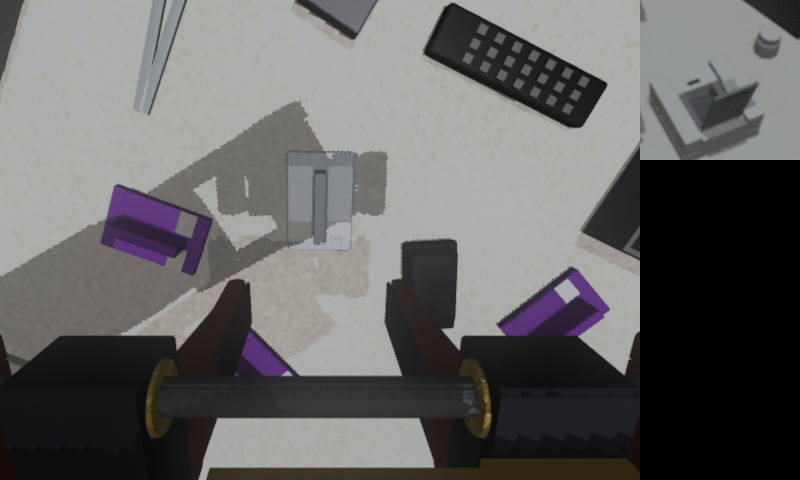

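The hatch stands open (inset). The carrier is straight below, with tray corners at (287,152), (353,152), (351,250), (288,250) and the fin top between (320,171) and (320,243).

Run:
```python
from h import *
W=ctrl.camera_model("wrist")
pts=np.array([(287,152),(353,152),(351,250),(288,250),(320.5,171),(320,243.5)])
M=[(52,34,10),(52,-34,10),(-52,-34,10),(-52,34,10),(35,0,44),(-35,0,44)]
p,r=fit(M,[(W,pts)],[434,-278,.42]); print(p,r)
to(p[0],p[1],15,p[2])
```

```text
[ 4.32852479e+02 -2.79337775e+02  4.27917349e-01] [-0.8 -1.1  1.2 -0.8  0.3  0.1 -0.  -0.2 -0.2  1.5 -0.1  0.9]
xyz [ -3.9   2.8 237.8] rot [-0.002  0.001  0.005]
```

```bash
python3 -m inch '[{"xyz":[-1,1,12],"rot":[0,0,0.005]},{"xyz":[-2,2,36],"rot":[0,0,0.005]},{"xyz":[-4,3,68],"rot":[0,0,0.005]},{"xyz":[-4,3,102],"rot":[0,0,0.005]},{"xyz":[-4,3,136],"rot":[0,0,0.005]},{"xyz":[-4,3,166],"rot":[0,0,0.005]},{"xyz":[-4,3,190],"rot":[0,0,0.005]},{"xyz":[-4,3,208],"rot":[0,0,0.005]},{"xyz":[-4,3,220],"rot":[0,0,0.005]},{"xyz":[-4,3,224],"rot":[0,0,0.005]},{"xyz":[-4,3,224],"rot":[0,0,0.005]}]'
python3 - <<'E'
from h import *
to(432.9,-279.3,15,.428)
im=ctrl.get_image("wrist")[:,:,::-1]; cv2.imwrite("pics/w3.png",im)
E
```

```text
t: 7.08
ee_pos: [433.4, -280.2, 29.1]
orientation: [-3.07, -0.664, 0.002]
ft_force: [-0.4, 0.2, -1.0]
width: 60.1
grasp_force: 0.0
xyz [-0.1 -1.  14.1] rot [-0.001  0.001 -0.002]
```

View pics/w3.png

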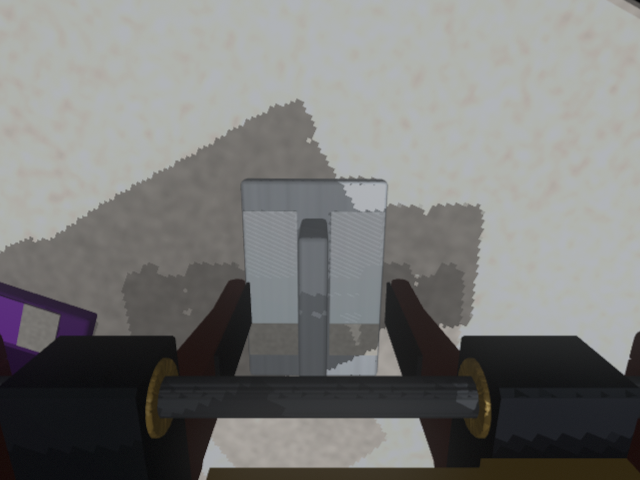

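The fin is centred at column 313 and the finger gap at 318, so the tool goes about 1.5 mm toward -y, then down 14 mm and grips.

```bash
python3 - <<'E'
from h import *
W=ctrl.camera_model("wrist")
for p in [(242,180),(386,180)]: print(pose()[1].inv().apply(onz(W,*p,10)-pose()[0]).round(1))
E
python3 -m inch '[{"xyz":[0,-1.5,4],"rot":[0,0,0]},{"xyz":[0,-1.5,9],"rot":[0,0,0]},{"xyz":[0,-1.5,13],"rot":[0,0,0]},{"xyz":[0,-1.5,14],"rot":[0,0,0]},{"xyz":[0,-1.5,14],"rot":[0,0,0]}]'
python3 -m inch '[{"xyz":[0,0,0],"rot":[0,0,0]},{"xyz":[0,0,0],"rot":[0,0,0]},{"xyz":[0,0,0],"rot":[0,0,0]},{"xyz":[0,0,0],"rot":[0,0,0]},{"xyz":[0,0,0],"rot":[0,0,0]},{"xyz":[0,0,0],"rot":[0,0,0]},{"xyz":[0,0,0],"rot":[0,0,0]},{"xyz":[0,0,0],"rot":[0,0,0]}]' 255
```

```text
[ 51.6 -34.3  20. ]
[51.6 31.8 20. ]
t: 7.55
ee_pos: [433.0, -279.3, 15.6]
orientation: [-3.071, -0.662, 0.0]
ft_force: [0.2, 0.8, 0.1]
width: 60.2
grasp_force: 0.0
t: 8.22
ee_pos: [433.0, -279.3, 15.7]
orientation: [-3.071, -0.662, 0.0]
ft_force: [-0.4, -0.6, -0.3]
width: 11.7
grasp_force: 30.0
```

```bash
python3 -m inch '[{"xyz":[0,0,-3],"rot":[0,0,0]},{"xyz":[0,0,-9],"rot":[0,0,0]},{"xyz":[0,0,-18],"rot":[0,0,0]},{"xyz":[0,0,-32],"rot":[0,0,0]},{"xyz":[0,0,-50],"rot":[0,0,0]},{"xyz":[0,0,-72],"rot":[0,0,0]},{"xyz":[0,0,-96],"rot":[0,0,0]},{"xyz":[0,0,-120],"rot":[0,0,0]},{"xyz":[0,0,-144],"rot":[0,0,0]},{"xyz":[0,0,-166],"rot":[0,0,0]},{"xyz":[0,0,-184],"rot":[0,0,0]},{"xyz":[0,0,-196],"rot":[0,0,0]}]';python3 -m inch '[{"xyz":[0,0,-4],"rot":[0,0,0]},{"xyz":[0,0,-4],"rot":[0,0,0]}]'
python3 - <<'E'
from h import *
to(430,-60,230,1.75);to(430,155,230,3.07)
E
```

```text
t: 9.22
ee_pos: [433.6, -279.7, 214.7]
orientation: [3.069, 0.662, 0.004]
ft_force: [0.8, -0.1, -2.1]
width: 11.3
grasp_force: 30.0
t: 9.38
ee_pos: [433.6, -279.7, 217.3]
orientation: [3.069, 0.662, 0.003]
ft_force: [-0.8, -0.1, -2.9]
width: 11.6
grasp_force: 30.0
xyz [  87.3 -201.6  -13.1] rot [ 0.003  0.    -1.325]
xyz [ 175.9 -397.5  -13.4] rot [ 0.003  0.003 -2.645]
```

```bash
python3 -m inch '[{"xyz":[3,-6,-2],"rot":[0,0,-0.04]},{"xyz":[9,-20,-5],"rot":[0,0,-0.13]},{"xyz":[17,-38,-9],"rot":[0,0,-0.25]},{"xyz":[25,-56,-12],"rot":[0,0,-0.37]},{"xyz":[33,-75,-13],"rot":[0,0,-0.49]},{"xyz":[41,-94,-13],"rot":[0,0,-0.61]},{"xyz":[49,-112,-13],"rot":[0,0,-0.73]},{"xyz":[57,-130,-13],"rot":[0,0,-0.85]},{"xyz":[65,-148,-13],"rot":[0,0,-0.97]},{"xyz":[73,-166,-13],"rot":[0,0,-1.09]},{"xyz":[80,-184,-13],"rot":[0,0,-1.21]},{"xyz":[87,-201,-13],"rot":[0,0,-1.32]}]'
python3 - <<'E'
from h import *
to(440,155,230,3.07)
E
```

```text
t: 10.38
ee_pos: [428.5, -59.3, 227.7]
orientation: [-2.012, -2.411, 0.002]
ft_force: [-0.5, 0.1, -2.3]
width: 12.0
grasp_force: 30.0
xyz [208.7  49.7  -2.2] rot [-1.000e-03 -2.000e-03 -1.319e+00]
```

```bash
python3 -m inch '[{"xyz":[19,4,-2],"rot":[0,0,-0.12]},{"xyz":[38,9,-2],"rot":[0,0,-0.24]},{"xyz":[57,13,-2],"rot":[0,0,-0.36]},{"xyz":[76,18,-2],"rot":[0,0,-0.48]},{"xyz":[95,22,-2],"rot":[0,0,-0.6]},{"xyz":[114,27,-2],"rot":[0,0,-0.72]},{"xyz":[133,31,-2],"rot":[0,0,-0.84]},{"xyz":[152,36,-2],"rot":[0,0,-0.96]},{"xyz":[170,40,-2],"rot":[0,0,-1.07]},{"xyz":[186,44,-2],"rot":[0,0,-1.17]},{"xyz":[199,47,-2],"rot":[0,0,-1.25]},{"xyz":[206,49,-2],"rot":[0,0,-1.3]}]'; python3 -m inch '[{"xyz":[2,0,0],"rot":[0,0,-0.02]},{"xyz":[2,0,0],"rot":[0,0,-0.02]},{"xyz":[2,0,0],"rot":[0,0,-0.02]}]'
python3 - <<'E'
from h import *
to(511,155.7,230,3.0715); print(pose()[0])
im=ctrl.get_image("wrist")[:,:,::-1]; cv2.imwrite("pics/w4.png",im)
np.save("w4.npy",ctrl.camera_model("wrist"),allow_pickle=True)
E
```

```text
t: 11.38
ee_pos: [441.4, 152.1, 229.6]
orientation: [-0.144, -3.136, 0.001]
ft_force: [-0.1, -0.2, -1.9]
width: 11.7
grasp_force: 30.0
t: 11.63
ee_pos: [439.5, 150.7, 230.1]
orientation: [-0.123, -3.138, 0.001]
ft_force: [0.2, 0.1, -1.3]
width: 12.0
grasp_force: 30.0
xyz [-70.9  10.6  -0. ] rot [-0.001 -0.001 -0.008]
[439.45743055 150.67807576 230.08265317]
```

View pics/w4.png

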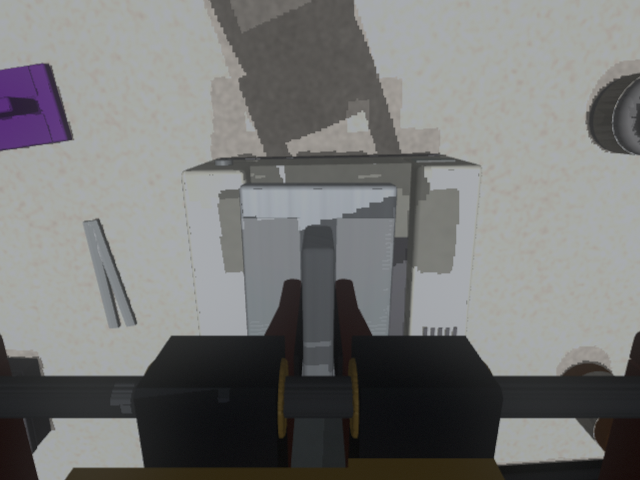

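The carrier hangs level over the scanner front: its front edge runs from (242,187) to (396,187), the scanner corners are at (183,170) and (480,167), and the recess edges are at about 249 and 415.

Run:
```python
from h import *
W=np.load("w4.npy",allow_pickle=True).item(); p,r=pose()
for q in [(242,187),(396,187)]: print("carrier in tool",r.inv().apply(onz(W,*q,224)-p).round(1))
S=R.from_euler("z",-.07)
for q in [(183,170),(480,167),(249,166),(415,165),(415,250)]: print("scanner frame",S.inv().apply(onz(W,*q,104)-[497.9,156.6,0]).round(1))
```

```text
carrier in tool [ 50.7 -32.9   6.3]
carrier in tool [50.7 32.7  6.3]
scanner frame [-102.2 -107.8  104. ]
scanner frame [-102.5  106.2  104. ]
scanner frame [-104.7  -60.   104. ]
scanner frame [-104.3   59.4  104. ]
scanner frame [-40.   63.2 104. ]
```

```bash
python3 -m inch '[{"xyz":[-3,0,0],"rot":[0,0,0]},{"xyz":[-10,1,0],"rot":[0,0,-0.002]},{"xyz":[-20,3,0],"rot":[0,0,-0.004]},{"xyz":[-32,5,4],"rot":[0,0,-0.008]},{"xyz":[-44,7,12],"rot":[0,0,-0.008]},{"xyz":[-55,9,24],"rot":[0,0,-0.008]},{"xyz":[-64,10,38],"rot":[0,0,-0.008]},{"xyz":[-69,10.5,50],"rot":[0,0,-0.008]},{"xyz":[-70,10.5,60],"rot":[0,0,-0.008]},{"xyz":[-70,10.5,66],"rot":[0,0,-0.008]},{"xyz":[-70,10.5,68],"rot":[0,0,-0.008]},{"xyz":[-70,10.5,68],"rot":[0,0,-0.008]}]'; python3 -m inch '[{"xyz":[0,0,0],"rot":[0,0,0]},{"xyz":[0,0,0],"rot":[0,0,0]}]'
python3 - <<'E'
from h import *
to(510,155.6,52,3.0715); print(pose()[0])
im=ctrl.get_image("wrist")[:,:,::-1]; cv2.imwrite("pics/w5.png",im)
np.save("w5.npy",ctrl.camera_model("wrist"),allow_pickle=True)
E
```

```text
t: 12.68
ee_pos: [510.1, 156.1, 162.1]
orientation: [-0.108, -3.138, 0.001]
ft_force: [-0.2, -0.3, -1.8]
width: 12.2
grasp_force: 30.0
t: 12.85
ee_pos: [511.0, 156.5, 163.4]
orientation: [0.108, 3.139, 0.001]
ft_force: [-0.2, 1.1, -2.0]
width: 11.6
grasp_force: 30.0
xyz [  1.   -1.  111.4] rot [0.    0.001 0.001]
[510.95698814 156.45420966 163.39290451]
```

View pics/w5.png

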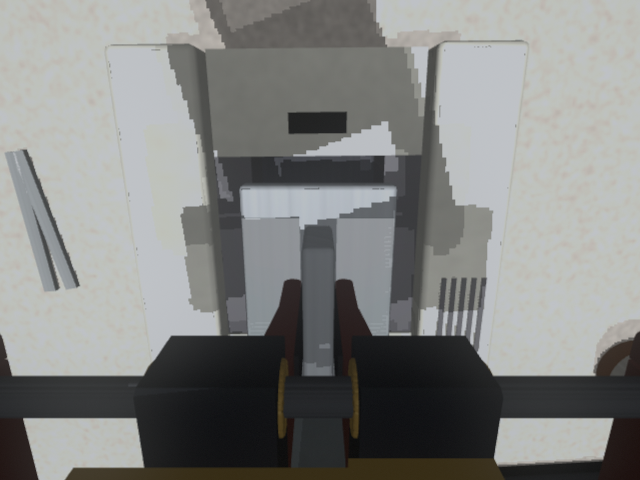

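Run:
```python
from h import *
W=np.load("w5.npy",allow_pickle=True).item(); p,r=pose()
S=R.from_euler("z",-.07)
for q in [(107,45),(527,41),(196,47),(437,43)]: print("104 scanner frame",S.inv().apply(onz(W,*q,104)-[497.9,156.6,0]).round(1))
for z in (84,92):
  for q in [(217,156),(422,156)]: print(z,S.inv().apply(onz(W,*q,z)-[497.9,156.6,0]).round(1))
for q in [(241,187),(396,187)]: print("carrier in tool",r.inv().apply(onz(W,*q,p[2]-5.7)-p).round(1))
```

```text
104 scanner frame [-101.5 -107.2  104. ]
104 scanner frame [-103.4  106.1  104. ]
104 scanner frame [-100.6  -62.   104. ]
104 scanner frame [-102.5   60.6  104. ]
84 [-44.3 -60.2  84. ]
84 [-44.4  62.4  84. ]
92 [-45.  -58.2  92. ]
92 [-45.   60.3  92. ]
carrier in tool [ 50.8 -33.2   5.6]
carrier in tool [50.8 32.6  5.7]
```

```bash
python3 -m inch '[{"xyz":[0,-1,4],"rot":[0,0,0]},{"xyz":[0,-1,12],"rot":[0,0,0]},{"xyz":[0,-1,23],"rot":[0,0,0]},{"xyz":[0,-1,35],"rot":[0,0,0]},{"xyz":[0,-1,47],"rot":[0,0,0]},{"xyz":[0,-1,59],"rot":[0,0,0]},{"xyz":[0,-1,70],"rot":[0,0,0]},{"xyz":[0,-1,80],"rot":[0,0,0]},{"xyz":[0,-1,88],"rot":[0,0,0]},{"xyz":[0,-1,94],"rot":[0,0,0]},{"xyz":[0,-1,98],"rot":[0,0,0]},{"xyz":[0,-1,99],"rot":[0,0,0]}]'; python3 -m inch '[{"xyz":[0,0,1],"rot":[0,0,0]},{"xyz":[0,0,2],"rot":[0,0,0]},{"xyz":[0,0,3],"rot":[0,0,0]},{"xyz":[0,0,4],"rot":[0,0,0]},{"xyz":[0,0,5],"rot":[0,0,0]},{"xyz":[0,0,6],"rot":[0,0,0]},{"xyz":[0,0,7],"rot":[0,0,0]},{"xyz":[0,0,7],"rot":[0,0,0]}]'
```

```text
t: 13.9
ee_pos: [510.4, 155.2, 63.0]
orientation: [-0.108, -3.139, 0.0]
ft_force: [-0.1, 0.5, -1.0]
width: 12.0
grasp_force: 30.0
t: 14.57
ee_pos: [510.6, 155.2, 56.5]
orientation: [-0.108, -3.14, 0.0]
ft_force: [-0.6, -0.5, -1.7]
width: 11.6
grasp_force: 30.0
```

No contact yet and about 5 mm to go.

```bash
python3 -m inch '[{"xyz":[0,0,1],"rot":[0,0,0]},{"xyz":[0,0,2],"rot":[0,0,0]},{"xyz":[0,0,3],"rot":[0,0,0]},{"xyz":[0,0,4],"rot":[0,0,0]},{"xyz":[0,0,4],"rot":[0,0,0]}]';python3 -m inch '[{"xyz":[0,0,0.5],"rot":[0,0,0]},{"xyz":[0,0,1],"rot":[0,0,0]},{"xyz":[0,0,1],"rot":[0,0,0]}]'
```

```text
t: 14.98
ee_pos: [510.5, 155.3, 52.4]
orientation: [-0.108, -3.139, 0.0]
ft_force: [0.7, -0.0, -1.2]
width: 12.2
grasp_force: 30.0
t: 15.23
ee_pos: [510.7, 155.3, 51.7]
orientation: [0.108, 3.14, 0.0]
ft_force: [0.5, -0.5, -1.7]
width: 12.0
grasp_force: 30.0
```

```bash
python3 -m inch '[{"xyz":[0,0,0.5],"rot":[0,0,0]},{"xyz":[0,0,1],"rot":[0,0,0]},{"xyz":[0,0,1],"rot":[0,0,0]}]';python3 -m inch '[{"xyz":[0,0,0.5],"rot":[0,0,0]},{"xyz":[0,0,0.5],"rot":[0,0,0]}]'
```

```text
t: 15.48
ee_pos: [510.7, 155.3, 51.7]
orientation: [0.108, 3.14, 0.0]
ft_force: [-3.3, -0.7, 11.2]
width: 11.9
grasp_force: 30.0
t: 15.65
ee_pos: [510.8, 155.3, 51.7]
orientation: [0.108, 3.139, 0.0]
ft_force: [-5.2, -1.5, 17.5]
width: 12.0
grasp_force: 30.0
```

```bash
python3 -m inch '[{"xyz":[0,0,-0.7],"rot":[0,0,0]},{"xyz":[0,0,-1.3],"rot":[0,0,0]},{"xyz":[0,0,-1.3],"rot":[0,0,0]}]'; python3 -m inch '[{"xyz":[0,0,0],"rot":[0,0,0]},{"xyz":[0,0,0],"rot":[0,0,0]},{"xyz":[0,0,0],"rot":[0,0,0]},{"xyz":[0,0,0],"rot":[0,0,0]},{"xyz":[0,0,0],"rot":[0,0,0]},{"xyz":[0,0,0],"rot":[0,0,0]}]' 153; python3 -m inch '[{"xyz":[0,0,-3],"rot":[0,0,0]},{"xyz":[0,0,-9],"rot":[0,0,0]},{"xyz":[0,0,-20],"rot":[0,0,0]},{"xyz":[0,0,-36],"rot":[0,0,0]},{"xyz":[0,0,-56],"rot":[0,0,0]},{"xyz":[2,0,-80],"rot":[0,0,0]},{"xyz":[8,0,-106],"rot":[0,0,0]},{"xyz":[18,0,-132],"rot":[0,0,0]},{"xyz":[30,0,-156],"rot":[0,0,0]},{"xyz":[40,0,-174],"rot":[0,0,0]},{"xyz":[46,0,-184],"rot":[0,0,0]},{"xyz":[48,0,-188],"rot":[0,0,0]}]';python3 - <<'E'
from h import *
im=ctrl.get_image("wrist")[:,:,::-1]; cv2.imwrite("pics/w6.png",im); print(pose()[0], ctrl.get_obs()["qpos"])
E
```

```text
t: 15.9
ee_pos: [510.8, 155.4, 51.7]
orientation: [0.108, 3.139, 0.0]
ft_force: [-0.6, -1.0, 3.3]
width: 12.1
grasp_force: 30.0
t: 16.4
ee_pos: [510.7, 155.3, 51.4]
orientation: [-0.108, -3.14, 0.0]
ft_force: [-0.1, -0.4, 1.2]
width: 35.0
grasp_force: 0.0
t: 17.4
ee_pos: [462.8, 158.9, 241.9]
orientation: [0.107, 3.136, 0.002]
ft_force: [0.5, 0.4, -0.2]
width: 35.3
grasp_force: 0.0
[462.85300136 158.85261122 241.38570924] [ 3.06258251e-01  1.97327035e-01  1.90754648e+00  5.24083010e-05
  1.03383706e+00 -1.19604611e+00]
```

View pics/w6.png

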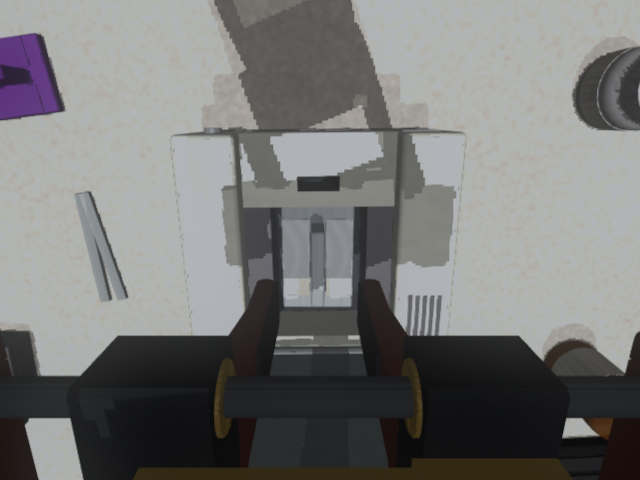

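The carrier lies flat in the pocket (fin at columns 310-325, rows 220-305). Next I close the fingers and pass over the hatch to its rear.

```bash
python3 -m inch '[{"xyz":[0,0,-10],"rot":[0,0,0]},{"xyz":[0,0,-30],"rot":[0,0,0]},{"xyz":[-10,0,-55],"rot":[0,0,0]},{"xyz":[-28,0,-72],"rot":[0,0,0]},{"xyz":[-54,0,-80],"rot":[0,0,0]},{"xyz":[-82,0,-80],"rot":[0,0,0]},{"xyz":[-112,0,-80],"rot":[0,0,0]},{"xyz":[-142,0,-80],"rot":[0,0,0]},{"xyz":[-168,0,-80],"rot":[0,0,0]},{"xyz":[-186,0,-78],"rot":[0,0,0]},{"xyz":[-196,0,-70],"rot":[0,0,0]},{"xyz":[-200,0,-55],"rot":[0,0,0]}]' 255; python3 -m inch '[{"xyz":[0,0,20],"rot":[0,0,0]},{"xyz":[0,0,45],"rot":[0,0,0]},{"xyz":[0,0,65],"rot":[0,0,0]},{"xyz":[0,0,78],"rot":[0,0,0]},{"xyz":[0,0,82],"rot":[0,0,0]},{"xyz":[0,0,82],"rot":[0,0,0]}]'
cat >> h.py <<'E'
H=np.array([578.3,150.9,100.]); a=np.array([.9975,-.07,0]); b=np.array([.07,.9975,0])
def rel():
    p=pose()[0]-H; return np.round([p@a,p@b,p[2]],1)
def tcp(th,r):
    "TCP (finger tip, front edge 10 mm ahead of it) touching outer face at radius r: X,Z from hinge"
    P=r*np.array([-np.cos(th),np.sin(th)])+4*np.array([np.sin(th),np.cos(th)])
    return P
E
python3 - <<'E'
from h import *
print(rel())
for th in (1.75,1.6,1.4,1.2,1,.8,.6,.4,.2,.1,0,-.055): print(th,tcp(th,120).round(0),tcp(th,165).round(0))
E
```

```text
t: 18.45
ee_pos: [664.3, 144.6, 293.9]
orientation: [0.109, 3.138, 0.0]
ft_force: [-0.8, 0.4, 0.2]
width: 0.3
grasp_force: 0.0
t: 18.95
ee_pos: [661.1, 144.7, 210.7]
orientation: [-0.108, -3.137, 0.001]
ft_force: [0.3, -0.4, -0.7]
width: 0.4
grasp_force: 0.0
[ 83.   -0.3 110.7]
1.75 [ 25. 117.] [ 33. 162.]
1.6 [  8. 120.] [  9. 165.]
1.4 [-16. 119.] [-24. 163.]
1.2 [-40. 113.] [-56. 155.]
1 [-61. 103.] [-86. 141.]
0.8 [-81.  89.] [-112.  121.]
0.6 [-97.  71.] [-134.   96.]
0.4 [-109.   50.] [-150.   68.]
0.2 [-117.   28.] [-161.   37.]
0.1 [-119.   16.] [-164.   20.]
0 [-120.    4.] [-165.    4.]
-0.055 [-120.   -3.] [-165.   -5.]
```

```bash
python3 -m inch '[{"xyz":[12,0,0],"rot":[0,0,0]},{"xyz":[30,0,0],"rot":[0,0,0]},{"xyz":[44,0,-1],"rot":[0,0,0]},{"xyz":[54,0,-1],"rot":[0,0,0]},{"xyz":[64,0,-1],"rot":[0,0,0]},{"xyz":[76,0,-1],"rot":[0,0,0]},{"xyz":[88,0,-1],"rot":[0,0,0]},{"xyz":[100,0,0],"rot":[0,0,0]},{"xyz":[111,0,2],"rot":[0,0,0]},{"xyz":[122,0,5],"rot":[0,0,0]},{"xyz":[133,0,9],"rot":[0,0,0]}]'
python3 - <<'E'
from h import *
print(rel())
im=ctrl.get_image("side")[:,:,::-1]; im2=ctrl.get_image("scene")[:,:,::-1]
cv2.imwrite("pics/s3.png",np.hstack([crop(im,200,80,160,190,2),crop(im2,320,100,160,190,2)]))
E
```

```text
t: 19.87
ee_pos: [530.0, 154.2, 204.3]
orientation: [0.108, 3.137, 0.001]
ft_force: [3.3, -0.4, -0.4]
width: 0.3
grasp_force: 1.2
[-4.840e+01 -1.000e-01  1.043e+02]
```

View pics/s3.png

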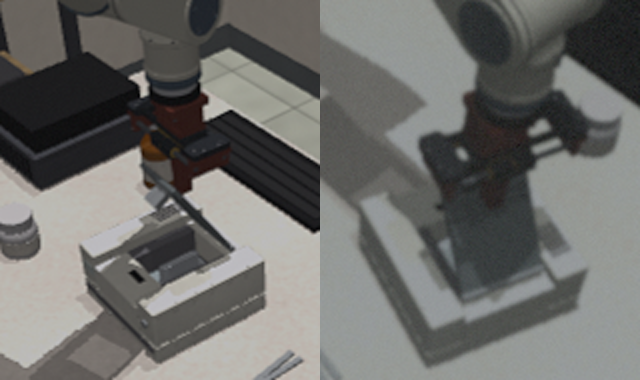

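The hatch leans forward with the finger against its outer face, so I continue along the arc.

```bash
python3 -m inch '[{"xyz":[11,0,6],"rot":[0,0,0]},{"xyz":[21,0,13],"rot":[0,0,0]},{"xyz":[30,0,21],"rot":[0,0,0]},{"xyz":[38,0,30],"rot":[0,0,0]},{"xyz":[47,0,39],"rot":[0,0,0]},{"xyz":[54,0,49],"rot":[0,0,0]},{"xyz":[60,0,60],"rot":[0,0,0]},{"xyz":[67,0,71],"rot":[0,0,0]},{"xyz":[73,0,80],"rot":[0,0,0]},{"xyz":[79,0,86],"rot":[0,0,0]},{"xyz":[86,0,89],"rot":[0,0,0]},{"xyz":[92,0,90],"rot":[0,0,0]}]'; python3 -c "
from h import *
print(rel())"
```

```text
t: 20.97
ee_pos: [437.1, 160.3, 113.1]
orientation: [-0.108, -3.139, 0.0]
ft_force: [1.9, 0.5, 2.0]
width: 0.3
grasp_force: 0.9
[-141.5   -0.5   13.1]
```

```bash
python3 -m inch '[{"xyz":[3,0,3],"rot":[0,0,0]},{"xyz":[4,0,6],"rot":[0,0,0]},{"xyz":[4,0,9],"rot":[0,0,0]},{"xyz":[4,0,11],"rot":[0,0,0]},{"xyz":[4,0,13],"rot":[0,0,0]},{"xyz":[4,0,14],"rot":[0,0,0]},{"xyz":[4,0,14],"rot":[0,0,0]}]';python3 -m inch '[{"xyz":[0,0,1],"rot":[0,0,0]},{"xyz":[0,0,2],"rot":[0,0,0]},{"xyz":[0,0,2.5],"rot":[0,0,0]},{"xyz":[0,0,2.5],"rot":[0,0,0]}]'
```

```text
t: 21.55
ee_pos: [433.6, 160.5, 99.2]
orientation: [-0.108, -3.139, 0.0]
ft_force: [-1.2, 0.3, 1.9]
width: 0.8
grasp_force: 1.0
t: 21.88
ee_pos: [433.8, 160.5, 96.9]
orientation: [-0.108, -3.139, 0.0]
ft_force: [-1.3, 0.3, 0.8]
width: 1.0
grasp_force: 1.0
```

```bash
python3 -m inch '[{"xyz":[0,0,1],"rot":[0,0,0]},{"xyz":[0,0,1.5],"rot":[0,0,0]},{"xyz":[0,0,1.5],"rot":[0,0,0]},{"xyz":[0,0,1.5],"rot":[0,0,0]}]'
```

```text
t: 22.22
ee_pos: [433.9, 160.5, 96.3]
orientation: [0.108, 3.14, -0.0]
ft_force: [-5.7, -1.0, 14.0]
width: 0.1
grasp_force: 7.3
```

At the stop with 14 N. I'll lift slowly, then clear and check.

```bash
python3 -m inch '[{"xyz":[0,0,-2],"rot":[0,0,0]},{"xyz":[0,0,-5],"rot":[0,0,0]},{"xyz":[0,0,-9],"rot":[0,0,0]},{"xyz":[0,0,-16],"rot":[0,0,0]},{"xyz":[2,0,-30],"rot":[0,0,0]},{"xyz":[10,0,-55],"rot":[0,0,0]},{"xyz":[25,0,-85],"rot":[0,0,0]},{"xyz":[40,0,-115],"rot":[0,0,0]},{"xyz":[48,0,-140],"rot":[0,0,0]},{"xyz":[50,0,-160],"rot":[0,0,0]},{"xyz":[50,0,-170],"rot":[0,0,0]},{"xyz":[50,0,-170],"rot":[0,0,0]}]';python3 -m inch '[{"xyz":[0,0,0],"rot":[0,0,0]},{"xyz":[0,0,0],"rot":[0,0,0]},{"xyz":[0,0,0],"rot":[0,0,0]},{"xyz":[0,0,0],"rot":[0,0,0]},{"xyz":[0,0,0],"rot":[0,0,0]},{"xyz":[0,0,0],"rot":[0,0,0]}]'
python3 - <<'E'
from h import *
im=ctrl.get_image("wrist")[:,:,::-1]; im2=ctrl.get_image("side")[:,:,::-1]
o=np.zeros((480,800,3),np.uint8); o[:,:400]=crop(im,150,60,400,480,1)[:480] if 0 else cv2.resize(im[:480,120:520],(400,480)); o[:400,400:]=cv2.resize(im2[130:330,210:410],(400,400)); cv2.imwrite("pics/f.png",o)
E
```

```text
t: 23.22
ee_pos: [385.4, 164.6, 267.9]
orientation: [0.108, 3.135, 0.003]
ft_force: [0.5, 0.3, 0.1]
width: 0.6
grasp_force: 0.0
t: 23.72
ee_pos: [383.8, 163.9, 264.9]
orientation: [-0.108, -3.139, 0.001]
ft_force: [0.2, 0.1, 0.2]
width: 0.4
grasp_force: 0.0
```

View pics/f.png

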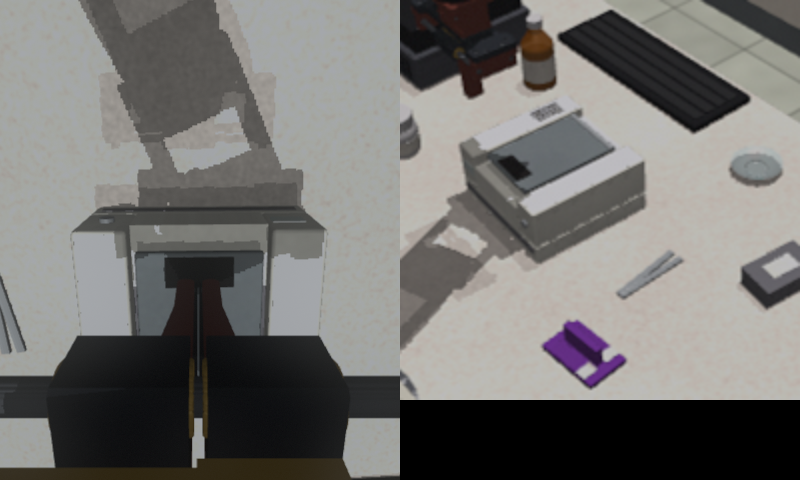

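The hatch is latched flush (pad at (200,270) in the left panel), it has stayed shut for over a second, and the robot touches nothing. I'm handing the job in.

```bash
python3 -c "
from workcell import ctrl
print(ctrl.close_job())"
```

```text
the job is handed in; nothing more can be done
None
```

The slide carrier lies flat in the bay, the hatch is shut and stayed latched by itself, nothing else on the bench was touched, and the job was handed in at about 24 s.

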